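# Unlock the travel spice tray and stand up the fallen jar

## Task

The red-capped spice jar has fallen over under the hold-down bar of the travel tray. Slide the red-knobbed keeper fully back to the right to free the bar, then swing the bar well open towards you (60 degrees or more) by its blue knob, and then stand the fallen jar upright on its base in the front part of the tray and let go of it. Do not knock over or push away the jars standing in the tray or the onion beside it.

Things in the scene. Friction and masses are not known exactly. Their poses are not given: they have to be found in the camera images.
- tray: Fixed wooden travel tray, x -62 to +150 mm, y -205 to +185 mm; origin at worktop height below the closed bar; x to the back, y left along the closed bar, z up. Black mat at z 8 mm, rim 18 mm. Hinge post at (0, 160), top z 76 mm; rest post at (0, -100), its stop behind the bar up to z 81 mm; grey keeper block 28 x 62 mm at (-17, -168), top z 71 mm. Two jars stand loose at x = 110 mm.
- keeper_knob (a point): Middle of the red knob of the keeper: upright cylinder 16 mm in diameter, z 73 to 111 mm, this point at z 98 mm. The keeper is a steel slide bolt 11 mm wide; closed, its nose lies in front of the bar's free end and blocks it. Fingertips above z = 78 mm clear the bolt, bar and keeper block.
- keeper (a joint): Travel of the keeper in m: 0 closed, 0.045 fully back. It slides along the tray's -y (to the right), with about 1.5 N of friction, and stays where it is left. The bar passes once it stands beyond 0.030.
- bar_knob (a point): Middle of the blue knob on the bar: an upright cylinder 16 mm in diameter, from z = 78 to 112 mm, this point at z = 98 mm above the worktop, 120 mm from the bar's hinge.
- bar_hinge (a point): Point on the vertical hinge axis of the bar, at the bar's mid height (68 mm), at the left end of the tray. The bar is aluminium, 12 x 12 mm in section, reaches 270 mm from here, and its underside is at z = 62 mm.
- bar (a joint): Angle of the bar in rad: 0 closed (along the tray's y, over the fallen jar), growing as its free end swings horizontally out towards the robot (clockwise from above), 1.3 at the stop. About 0.12 N m of friction; it stays where it is left.
- jar_centre (a point): Centre (half-way along the axis) of the fallen spice jar with red cap: 43 mm in diameter, 109 mm long, about 0.11 kg, lying loose on the mat under the bar with its cap to the left. z axis along the jar from base to cap. Standing upright on the mat this point is 62.5 mm above the worktop.
- jar_green: Loose standing spice jar with green cap, 45 x 45 x 97 mm, in the back of the tray; origin at the centre of its underside. To be left alone.
- jar_yellow: Loose standing spice jar with yellow cap, 44 x 44 x 96 mm, in the back of the tray; origin at the centre of its underside. To be left alone.
- onion: Onion, 75 mm, lying loose on the worktop to the left of the tray; origin at its underside. To be left alone.
There are look-alikes about, which are no part of the job. Leave any orange look-alike of the part that bears jar_centre alone.

How it is judged:
By the outcome, as a careful person would: the job done as asked, in the order asked, and still so for the second after the job is handed in, with the robot touching nothing.
It also fails if it takes over 61 s, if anything falls off the work surface, if the arm or the gripper's body presses on something with over 40 N, if the wrist force passes 120 N, or if a joint passes its speed limit or range.

## Robot

A 6-joint arm with a two-finger parallel gripper is mounted at the origin on a cart in front of the work surface, level with it; the furniture and walls round the work are solid. World frame = base frame: x ahead of the robot, y to its left, z up, the work surface at z = 0. Lengths are in m, angles in degrees, forces in N, time in s.
With the tool pointing down it reaches from about 0.3 to 0.75 m from the base axis. Payload 8.5 kg.
Tool frame: the origin (TCP) lies at the very end of the fingers, on their centre line; the grasp point (between the pads) lies 19 mm behind it; z points along the fingers, y is the line along which they close (so a half turn about z gives the same grasp; the last joint's range is limited). The gripper opens to 85 mm and grips with 20 to 120 N. Pads are 22 mm wide; open, the fingers measure 114 mm over their backs; the gripper's body (76 mm by 85 mm) begins 54 mm behind the grasp point. The pads swing forward as they close: fully open they stand 13 mm farther back than shut.
Start: joints at [-81.205, 21.807, 74.336, -0, 83.858, -12.336], TCP at [0.198, -0.513, 0.231] pointing down, gripper open.
Joint ranges: [-178.18, 178.18], [-50.72, 133.34], [12.68, 142.11], [-81.47, 261.47], [9.98, 163.14], [-165.26, 165.26]. Speed limits (degrees/s): [136.94, 136.94, 180, 180, 180, 180].

## Interface

Orientations are given as a 3x3 rotation matrix whose columns are the frame's x, y, z axes.
In Python, from rig import * gives the robot as it stands. The module is installed in compiled form; this text tells all that it offers.
- The arm moves only by the shell command python3 -m pendant 'ROWS' [OPENING] [FORCE]. ROWS is JSON, a list of rows, each a list of 2 entries, a list of its own where there are three numbers: the shift along the tool's x, y, z as a fraction of full scale, then the turn, a rotation vector about the tool's x, y, z as a fraction of full scale. A call has 1 to 8 rows; each row shifts and turns the commanded pose from where the row before left it, along the tool's axes as they then stand; what a row does not reach is not made up. Full scale, the value 1, is 40 mm for a shift and 5 degrees for a turn. A row lasts 1/8 s, in which the tool goes at most 62.5 mm and 10.7 degrees, less where a joint would pass 70% of its speed; a pose out of reach is approached as far as the arm can. A call with a number of a shift or a turn outside -1 to 1 is refused whole. A call with a gripper value outside its range is refused whole. OPENING is the opening, from 0 (shut) to 1 (fully open), set as the call begins (- or left out, the last holds). The fingers move at their own pace and stop on an object; FORCE is the grip in N (left out, the last holds). Time passes only in rows, so rows that do not move let the fingers close. It gives the time, the measured TCP pose, the force, the opening and the grip force at its end, in the units of the state.
- observe(): the state, without advancing time (a new reading comes with each control period).
- get_image(name): name is "side" or "top" or "wrist"; returns a dict with "img" (420x560x3 uint8, blue, green, red), "range_z" (420x560 float32, m along the optical axis (not along the pixel's ray), 0 where there is no reading), "camera_matrix" (3x3 intrinsics, pixels), "eye" and "rotation" of the camera in the world. Camera axes: x right, y down, z forward; pixel columns grow to the right and rows downward; lengths in m; the calibration is good to about 2 mm. A picture is of the moment at which its call begins.
- close_job(): hands the job in; it is judged then, once.
Trained networks look in the newest picture that a camera, given by its name, has taken for a name from the list of things; names that differ only in an ending like _2 or _b are one class to them, and where a whole thing is asked for, a point or a joint stands for the part that bears it (a point fixed in the world has none). Each returns a list of dicts, best first, with "conf" (0 to 1); they miss things now and then, are a little off and sometimes report something else, mostly with a low value. They report only what shows in the picture. A call takes as long as a camera call. They do not tell look-alikes from the thing itself.
- regions_of(camera, query): "mask" (420x560 bool, what is visible of it).
- landmark_of(camera, query): "point" ([x, y, z] in m, in world coordinates, good to about 4 mm: a listed point, or the origin of a listed thing).
The state is a dict: "time_s": time; "q": joint angles; "qvel": joint speeds; "joint_efforts": joint torques, N m; "position": TCP position; "tool_rot": TCP orientation; "ft_force": force on the tool from outside, world axes, zero at the start; "wrist_torque": the same for the moment, N m; "grip_width": finger opening in m; "gripper_force": force on a finger pad.
Only numpy, scipy, OpenCV 4.12 (cv2) and the standard library are available. Lean on these libraries where they do the work, as an engineer would, in place of code of your own. Each camera call takes 0.05 s, during which the arm holds its last target. There are 200 camera calls.

## Working session

There is one attempt and no reset: what is moved stays moved. The work goes in short steps, Python scripts to look and compute and a shell command to move; the robot and the scene stay as the last step left them, time stands still between calls to the robot, and variables do not carry over. Pictures are saved under pics/ and viewed, at most 10 in all, crops included, and the job is handed in when it is done.

```bash
mkdir -p pics
cat > h.py <<'E'
from rig import *
import numpy as np, cv2
def look(cam,names):
    d=get_image(cam)
    for n in names:
        for r in landmark_of(cam,n)[:3]: print(cam,n,round(r['conf'],2),np.round(r['point'],4))
    return d
E
python3 - <<'E'
from h import *
N=['tray','keeper_knob','bar_knob','bar_hinge','jar_centre','jar_green','jar_yellow','onion']
a=look('top',N);b=look('side',N)
cv2.imwrite('pics/top.png',a['img']);cv2.imwrite('pics/side.png',b['img'])
s=observe();print(s['time_s'],s['position'],s['tool_rot'],s['grip_width'])
E
```

```text
top tray 0.97 [ 5.283e-01 -2.440e-02 -3.000e-04]
top keeper_knob 0.54 [ 0.5274 -0.1468  0.0984]
top keeper_knob 0.25 [0.5231 0.0061 0.1012]
top bar_knob 0.93 [0.5236 0.0115 0.1015]
top bar_hinge 0.71 [0.5112 0.1325 0.0673]
top jar_centre 0.97 [ 0.5403 -0.0489  0.0318]
top jar_centre 0.7 [ 0.4671 -0.3674  0.0257]
top jar_green 0.52 [ 0.6416 -0.066   0.0079]
top jar_yellow 0.66 [0.6296 0.071  0.008 ]
top onion 0.72 [5.436e-01 4.055e-01 2.000e-04]
side tray 0.83 [ 0.5324 -0.0311  0.0011]
side keeper_knob 0.41 [ 0.5327 -0.1449  0.1008]
side bar_knob 0.85 [0.5301 0.0098 0.0973]
side bar_hinge 0.8 [0.5173 0.1313 0.0676]
side jar_centre 0.7 [ 0.4672 -0.3753  0.0162]
side jar_centre 0.59 [0.6276 0.0723 0.0044]
side jar_centre 0.55 [ 0.5382 -0.0472  0.0247]
side jar_green 0.66 [ 0.5329 -0.1458  0.1006]
side jar_green 0.62 [ 0.6505 -0.0685  0.008 ]
side jar_yellow 0.69 [0.6275 0.0715 0.0064]
side onion 0.81 [ 0.5403  0.3989 -0.0025]
side onion 0.46 [0.5149 0.13   0.0684]
0.9 [ 0.19826661 -0.51300287  0.23132948] [[ 9.32775854e-01  3.60456941e-01  1.35076419e-05]
 [ 3.60456941e-01 -9.32775854e-01  2.33494694e-05]
 [ 2.10160805e-05 -1.69108980e-05 -1.00000000e+00]] 0.0850690595994835
```

View pics/top.png

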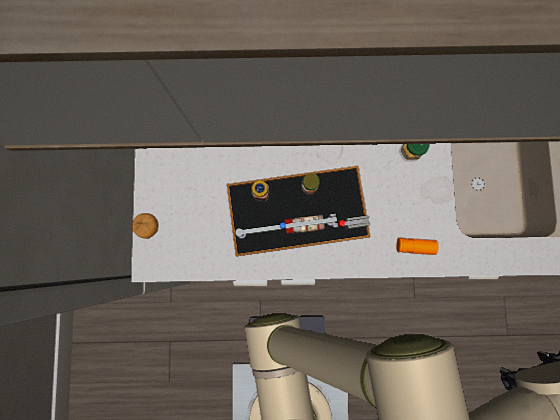

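View pics/side.png

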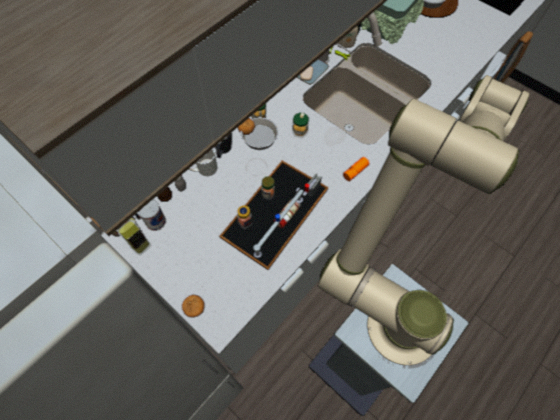

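The top view shows the bar from the hinge (240,232) through the blue knob (283,226) to the red keeper knob (342,223). The jar lies under the bar at (308,224). The orange look-alike is at (417,246), clear of the tray, and the onion is at (145,225). The tray is turned about 6°. The side view agrees.

```bash
cat >> h.py <<'E'
from scipy.spatial.transform import Rotation as R
TH=np.radians(6.1); TX=np.array([np.cos(TH),np.sin(TH),0]); TY=np.array([-np.sin(TH),np.cos(TH),0])
def down(yaw): # tool pointing down, tool x at yaw
    y=np.radians(yaw); x=np.array([np.cos(y),np.sin(y),0]); z=np.array([0,0,-1.]); return np.c_[x,np.cross(z,x),z]
def rows(p1,R1,n,p0=None,R0=None):
    "print rows from (p0,R0; default the measured pose) to p1,R1 in n equal rows"
    s=observe(); p=np.array(s['position'] if p0 is None else p0); A=R.from_matrix(s['tool_rot'] if R0 is None else R0)
    rv=(A.inv()*R.from_matrix(R1)).as_rotvec(degrees=True)/n; d=(np.array(p1)-p)/n; o=[]
    for i in range(n):
        o.append([np.round(A.inv().apply(d)/.04,2).tolist(),np.round(rv/5,2).tolist()]); A=A*R.from_rotvec(rv,degrees=True)
    for i in range(0,n,8): print(str(o[i:i+8]).replace(' ',''))
E
python3 - <<'E'
from h import *
rows([.515,-.13,.20],down(96),15)
E
```

```text
[[[0.72,-0.41,0.05],[-0.0,-0.0,-1.0]],[[0.76,-0.34,0.05],[-0.0,-0.0,-1.0]],[[0.78,-0.27,0.05],[-0.0,-0.0,-1.0]],[[0.8,-0.2,0.05],[-0.0,-0.0,-1.0]],[[0.82,-0.13,0.05],[-0.0,-0.0,-1.0]],[[0.83,-0.06,0.05],[-0.0,-0.0,-1.0]],[[0.83,0.01,0.05],[-0.0,-0.0,-1.0]],[[0.82,0.08,0.05],[-0.0,-0.0,-1.0]]]
[[[0.81,0.15,0.05],[-0.0,-0.0,-1.0]],[[0.8,0.22,0.05],[-0.0,-0.0,-1.0]],[[0.78,0.29,0.05],[-0.0,-0.0,-1.0]],[[0.75,0.36,0.05],[-0.0,-0.0,-1.0]],[[0.71,0.42,0.05],[-0.0,-0.0,-1.0]],[[0.67,0.48,0.05],[-0.0,-0.0,-1.0]],[[0.63,0.54,0.05],[-0.0,-0.0,-1.0]]]
```

```bash
python3 -m pendant '[[[0.72,-0.41,0.05],[0,0,-1]],[[0.76,-0.34,0.05],[0,0,-1]],[[0.78,-0.27,0.05],[0,0,-1]],[[0.8,-0.2,0.05],[0,0,-1]],[[0.82,-0.13,0.05],[0,0,-1]],[[0.83,-0.06,0.05],[0,0,-1]],[[0.83,0.01,0.05],[0,0,-1]],[[0.82,0.08,0.05],[0,0,-1]]]' 0.6 40
python3 -m pendant '[[[0.81,0.15,0.05],[0,0,-1]],[[0.8,0.22,0.05],[0,0,-1]],[[0.78,0.29,0.05],[0,0,-1]],[[0.75,0.36,0.05],[0,0,-1]],[[0.71,0.42,0.05],[0,0,-1]],[[0.67,0.48,0.05],[0,0,-1]],[[0.63,0.54,0.05],[0,0,-1]],[[0,0,0],[0,0,0]]]'
python3 - <<'E'
from h import *
a=look('wrist',['keeper_knob','bar_knob','bar_hinge','jar_centre','tray'])
cv2.imwrite('pics/w1.png',a['img']); print(np.round(observe()['q'],1))
E
```

```text
time_s: 1.9
position: [0.368, -0.308, 0.2153]
tool_rot: [[0.48, 0.877, 0.0], [0.877, -0.48, -0.0], [-0.0, 0.0, -1.0]]
ft_force: [0.3, 0.0, -0.1]
grip_width: 0.051
gripper_force: 0.0
time_s: 2.9
position: [0.5153, -0.1284, 0.2011]
tool_rot: [[-0.11, 0.994, -0.0], [0.994, 0.11, 0.0], [0.0, -0.0, -1.0]]
ft_force: [-0.3, -0.1, -0.4]
grip_width: 0.0512
gripper_force: 0.0
wrist keeper_knob 0.87 [ 0.5303 -0.1461  0.0977]
wrist keeper_knob 0.29 [ 0.5293 -0.0293 -0.0007]
wrist bar_knob 0.68 [0.5288 0.0121 0.0965]
wrist jar_centre 0.95 [ 0.5277 -0.0494  0.0288]
wrist tray 0.81 [ 0.5314 -0.0309 -0.0007]
[-27.   21.2  80.4  -0.   78.3 -33.1]
```

View pics/w1.png

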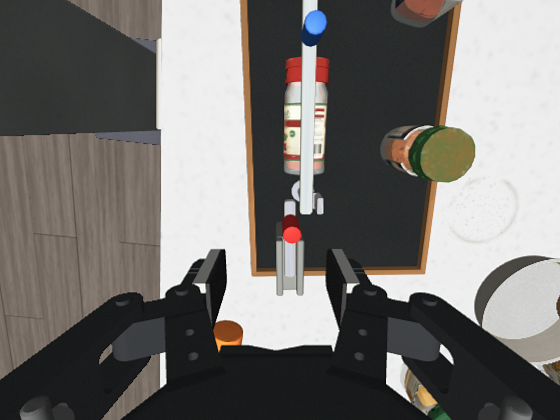

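The wrist view shows the red knob at (291,230), the blue knob at (315,28), and the jar under the bar with its axis through (306,120), cap up in the picture. I'll grip the red knob next.

Run:
```python
from h import *
rows([.530,-.146,.088],down(96),4)
rows(np.array([.530,-.146,.088])-.05*TY,down(96),6,[.530,-.146,.088],down(96))
```

```text
[[[-0.11,0.09,0.71],[0.0,0.0,0.0]],[[-0.11,0.09,0.71],[0.0,0.0,0.0]],[[-0.11,0.09,0.71],[0.0,0.0,0.0]],[[-0.11,0.09,0.71],[0.0,0.0,0.0]]]
[[[-0.21,0.0,0.0],[0.0,0.0,0.0]],[[-0.21,0.0,0.0],[0.0,0.0,0.0]],[[-0.21,0.0,0.0],[0.0,0.0,0.0]],[[-0.21,0.0,0.0],[0.0,0.0,0.0]],[[-0.21,0.0,0.0],[0.0,0.0,0.0]],[[-0.21,0.0,0.0],[0.0,0.0,0.0]]]
```

```bash
python3 -m pendant '[[[-0.22,0.18,0],[0,0,0]],[[-0.22,0.18,0.7],[0,0,0]],[[0,0,0.7],[0,0,0]],[[0,0,0.7],[0,0,0]],[[0,0,0.7],[0,0,0]],[[0,0,0],[0,0,0]]]'
python3 -m pendant '[[[0,0,0],[0,0,0]],[[0,0,0],[0,0,0]],[[0,0,0],[0,0,0]],[[0,0,0],[0,0,0]]]' 0 30
```

```text
time_s: 3.95
position: [0.5302, -0.146, 0.0878]
tool_rot: [[-0.106, 0.994, -0.003], [0.994, 0.106, 0.002], [0.002, -0.003, -1.0]]
ft_force: [-0.6, -0.2, 0.7]
grip_width: 0.0511
gripper_force: 0.0
time_s: 4.45
position: [0.5308, -0.1462, 0.0907]
tool_rot: [[-0.107, 0.994, 0.001], [0.994, 0.107, -0.001], [-0.002, 0.001, -1.0]]
ft_force: [-3.6, -1.4, 6.4]
grip_width: 0.0144
gripper_force: 29.3
```

```bash
python3 -m pendant '[[[-0.21,0,0],[0,0,0]],[[-0.21,0,0],[0,0,0]],[[-0.21,0,0],[0,0,0]],[[-0.21,0,0],[0,0,0]],[[-0.21,0,0],[0,0,0]],[[-0.21,0,0],[0,0,0]],[[0,0,0],[0,0,0]]]'
python3 - <<'E'
from h import *
look('wrist',['keeper_knob','bar_knob'])
E
```

```text
time_s: 5.32
position: [0.536, -0.1902, 0.0901]
tool_rot: [[-0.108, 0.994, -0.001], [0.994, 0.108, 0.01], [0.01, 0.001, -1.0]]
ft_force: [0.4, 28.5, 10.9]
grip_width: 0.0151
gripper_force: 30.3
wrist keeper_knob 0.77 [ 0.5335 -0.1856  0.0982]
```

```bash
python3 -m pendant '[[[0,0,0],[0,0,0]],[[0,0,0],[0,0,0]],[[0,0,0],[0,0,0]],[[0,0,-0.7],[0,0,0]],[[0,0,-0.7],[0,0,0]]]' 0.6 40
python3 - <<'E'
from h import *
look('wrist',['keeper_knob','bar_knob'])
look('top',['keeper_knob','bar_knob'])
rows([.527,.0115,.145],down(96),6)
E
```

```text
time_s: 6.1
position: [0.536, -0.1962, 0.1458]
tool_rot: [[-0.106, 0.994, -0.001], [0.994, 0.106, 0.0], [0.0, -0.001, -1.0]]
ft_force: [1.2, -0.3, 1.1]
grip_width: 0.0509
gripper_force: 0.0
wrist keeper_knob 0.97 [ 0.5355 -0.1859  0.0968]
top bar_knob 0.72 [0.5234 0.0075 0.0991]
top bar_knob 0.38 [0.5125 0.1336 0.0673]
[[[0.86,0.06,-0.0],[-0.0,-0.0,0.0]],[[0.86,0.06,-0.0],[-0.0,-0.0,0.0]],[[0.86,0.06,-0.0],[-0.0,-0.0,0.0]],[[0.86,0.06,-0.0],[-0.0,-0.0,0.0]],[[0.86,0.05,-0.0],[-0.0,-0.0,0.0]],[[0.86,0.05,-0.0],[-0.0,-0.0,0.0]]]
```

```bash
python3 -m pendant '[[[0.86,0.06,0],[0,0,0]],[[0.86,0.06,0],[0,0,0]],[[0.86,0.06,0],[0,0,0]],[[0.86,0.06,0],[0,0,0]],[[0.86,0.05,0],[0,0,0]],[[0.86,0.05,0],[0,0,0]],[[0,0,0.7],[0,0,0]],[[0,0,0.65],[0,0,0]]]'
python3 -m pendant '[[[0,0,0],[0,0,0]],[[0,0,0],[0,0,0]],[[0,0,0],[0,0,0]],[[0,0,0],[0,0,0]]]' 0 40
python3 - <<'E'
from h import *
look('wrist',['bar_knob'])
s=observe();p=np.array(s['position']);T=s['tool_rot']
h=np.array([.514,.132,0]); v=p-h; v[2]=0; print(np.linalg.norm(v),s['q'])
# arc rows: turn 5 deg cw per row about hinge
Rz=R.from_euler('z',-5,degrees=True); d=Rz.apply(v)-v
print(T.T@d/.04 if hasattr(T,'T') else np.array(T).T@d/.04)
E
```

```text
time_s: 7.4
position: [0.5272, 0.0114, 0.0898]
tool_rot: [[-0.108, 0.994, -0.001], [0.994, 0.108, 0.0], [0.0, -0.001, -1.0]]
ft_force: [-0.4, -0.1, -0.3]
grip_width: 0.0512
gripper_force: 0.0
time_s: 7.9
position: [0.528, 0.0107, 0.0919]
tool_rot: [[-0.107, 0.994, 0.001], [0.994, 0.107, -0.0], [-0.0, 0.001, -1.0]]
ft_force: [0.3, 0.2, -0.7]
grip_width: 0.0143
gripper_force: 39.3
wrist bar_knob 0.62 [0.5277 0.0103 0.1007]
wrist bar_knob 0.6 [0.6295 0.0744 0.0087]
0.1220859922589191 [-1.16913180e+01  2.80251894e+01  8.98012492e+01 -5.46466851e-03
  6.21023655e+01 -1.78141997e+01]
[ 0.009565   -0.26609377 -0.00031233]
```

```bash
python3 -m pendant '[[[0.01,-0.26,0],[0,0,1]],[[0.01,-0.26,0],[0,0,1]],[[0.01,-0.26,0],[0,0,1]],[[0.01,-0.26,0],[0,0,1]]]'
python3 -m pendant '[[[0.01,-0.26,0],[0,0,1]],[[0.01,-0.26,0],[0,0,1]],[[0.01,-0.26,0],[0,0,1]],[[0.01,-0.26,0],[0,0,1]],[[0.01,-0.26,0],[0,0,1]]]'
python3 -m pendant '[[[0.01,-0.26,0],[0,0,1]],[[0.01,-0.26,0],[0,0,1]],[[0.01,-0.26,0],[0,0,1]],[[0.01,-0.26,0],[0,0,1]],[[0.01,-0.26,0],[0,0,1]],[[0,0,0],[0,0,0]]]'
python3 - <<'E'
from h import *
look('top',['bar_knob','keeper_knob','jar_centre'])
p=observe()['position'];print(np.degrees(np.arctan2(p[0]-.514,.132-p[1])))
E
```

```text
time_s: 8.5
position: [0.4863, 0.0128, 0.0918]
tool_rot: [[0.242, 0.97, 0.001], [0.97, -0.242, -0.001], [-0.001, 0.002, -1.0]]
ft_force: [0.3, -3.0, 1.7]
grip_width: 0.0144
gripper_force: 39.5
time_s: 9.12
position: [0.4391, 0.0353, 0.0918]
tool_rot: [[0.629, 0.777, -0.001], [0.777, -0.629, -0.002], [-0.003, 0.001, -1.0]]
ft_force: [-4.8, -6.4, 4.0]
grip_width: 0.0144
gripper_force: 39.9
time_s: 9.88
position: [0.4052, 0.0764, 0.0917]
tool_rot: [[0.898, 0.441, -0.004], [0.441, -0.898, -0.001], [-0.004, -0.001, -1.0]]
ft_force: [-9.4, -4.9, 9.8]
grip_width: 0.0142
gripper_force: 40.4
top bar_knob 0.39 [0.6323 0.071  0.0059]
top keeper_knob 0.52 [ 0.5375 -0.184   0.1007]
top jar_centre 0.79 [ 0.4694 -0.3697  0.0256]
top jar_centre 0.73 [ 0.5384 -0.051   0.0322]
-62.78449607920652
```

```bash
python3 -m pendant '[[[0,0,0],[0,0,0]],[[0,0,0],[0,0,0]],[[0,0,-0.9],[0,0,0]],[[0,0,-0.9],[0,0,0]],[[0,0,-0.9],[0,0,0]],[[0,0,-0.9],[0,0,0]]]' 0.6 40
python3 - <<'E'
from h import *
rows([.530,-.09,.24],down(96),14)
E
```

```text
time_s: 10.82
position: [0.4075, 0.0764, 0.2367]
tool_rot: [[0.898, 0.44, 0.001], [0.44, -0.898, 0.0], [0.001, 0.0, -1.0]]
ft_force: [0.4, 0.2, -0.8]
grip_width: 0.0509
gripper_force: 0.0
[[[0.07,0.36,-0.01],[0.0,-0.0,-1.0]],[[0.03,0.37,-0.01],[0.0,-0.0,-1.0]],[[0.0,0.37,-0.01],[0.0,-0.0,-1.0]],[[-0.03,0.37,-0.01],[0.0,-0.0,-1.0]],[[-0.06,0.36,-0.01],[0.0,-0.0,-1.0]],[[-0.09,0.36,-0.01],[0.0,-0.0,-1.0]],[[-0.12,0.35,-0.01],[0.0,-0.0,-1.0]],[[-0.15,0.34,-0.01],[0.0,-0.0,-1.0]]]
[[[-0.18,0.32,-0.01],[0.0,-0.0,-1.0]],[[-0.21,0.3,-0.01],[0.0,-0.0,-1.0]],[[-0.24,0.28,-0.01],[0.0,-0.0,-1.0]],[[-0.26,0.26,-0.01],[0.0,-0.0,-1.0]],[[-0.28,0.24,-0.01],[0.0,-0.0,-1.0]],[[-0.3,0.21,-0.01],[0.0,-0.0,-1.0]]]
```

```bash
python3 -m pendant '[[[0.07,0.36,0],[0,0,-1]],[[0.03,0.37,0],[0,0,-1]],[[0,0.37,0],[0,0,-1]],[[-0.03,0.37,0],[0,0,-1]],[[-0.06,0.36,0],[0,0,-1]],[[-0.09,0.36,0],[0,0,-1]],[[-0.12,0.35,0],[0,0,-1]],[[-0.15,0.34,0],[0,0,-1]]]' 0.85
python3 -m pendant '[[[-0.18,0.32,0],[0,0,-1]],[[-0.21,0.3,0],[0,0,-1]],[[-0.24,0.28,0],[0,0,-1]],[[-0.26,0.26,0],[0,0,-1]],[[-0.28,0.24,0],[0,0,-1]],[[-0.3,0.21,0],[0,0,-1]],[[0,0,0],[0,0,0]]]'
python3 - <<'E'
from h import *
d=look('wrist',['jar_centre','bar_knob','keeper_knob','jar_green','jar_yellow'])
cv2.imwrite('pics/w2.png',d['img'])
for r in regions_of('wrist','jar_centre')[:2]:
    m=r['mask']&(d['range_z']>0); v,u=np.nonzero(m); z=d['range_z'][m]; K=d['camera_matrix']
    P=(np.c_[(u-K[0,2])/K[0,0],(v-K[1,2])/K[1,1],np.ones(len(u))]*z[:,None])@np.array(d['rotation']).T+d['eye']
    P=P[P[:,2]>.025]; (c,s,a)=cv2.minAreaRect(P[:,:2].astype(np.float32)*1000)
    print(r['conf'],len(P),c,s,a,np.percentile(P[:,2],[5,50,98]))
    print(np.round(cv2.boxPoints((c,s,a))))
print(np.round(observe()['q'],1))
E
```

```text
time_s: 11.82
position: [0.4786, -0.0188, 0.2353]
tool_rot: [[0.402, 0.916, 0.0], [0.916, -0.402, 0.0], [0.0, 0.0, -1.0]]
ft_force: [-0.1, -0.4, 0.1]
grip_width: 0.0724
gripper_force: 0.0
time_s: 12.7
position: [0.5306, -0.0901, 0.235]
tool_rot: [[-0.105, 0.994, -0.0], [0.994, 0.105, 0.0], [0.0, -0.0, -1.0]]
ft_force: [-0.2, -0.3, -0.1]
grip_width: 0.0726
gripper_force: 0.0
wrist jar_centre 0.83 [ 0.5299 -0.0458  0.031 ]
wrist jar_centre 0.79 [ 0.4665 -0.3652  0.0216]
wrist keeper_knob 0.62 [ 0.5298 -0.1801  0.098 ]
wrist jar_green 0.74 [ 0.6478 -0.0663  0.0055]
wrist jar_yellow 0.78 [0.6282 0.0745 0.0082]
wrist jar_yellow 0.67 [ 0.5335 -0.183   0.0952]
0.85 3571 (536.2047119140625, -50.07927703857422) (41.855350494384766, 108.45111846923828) 5.65144157409668 [0.03572594 0.04687824 0.05047807]
[[ 510.    2.]
 [ 521. -106.]
 [ 562. -102.]
 [ 552.    6.]]
0.81 355 (498.0946350097656, -212.01925659179688) (272.5639953613281, 38.06320571899414) 76.46273803710938 [0.02620696 0.03517549 0.04252457]
[[ 448. -340.]
 [ 485. -349.]
 [ 548.  -84.]
 [ 511.  -75.]]
[-22.2  20.4  75.9   0.   83.7 -28.3]
```

View pics/w2.png

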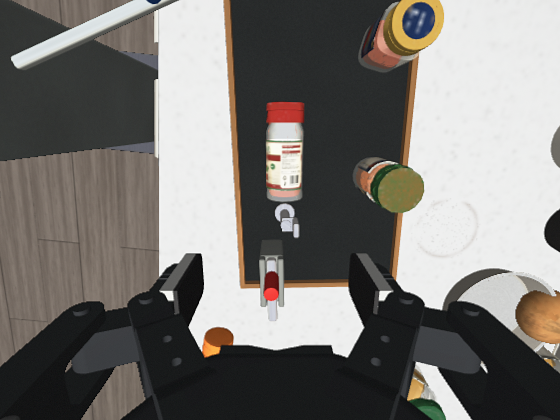

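The jar is now clear, with its axis through (285,150), cap at (285,112) and base at (284,195). The keeper knob at (271,290) is at the end of its slide and the bar is open at upper left. I'll grip the jar tilted 45° so that the final 90° turn stays clear of the keeper and posts.

```bash
cat >> h.py <<'E'
YAW=95.8
def tilt(a): return down(YAW)@R.from_rotvec([0,a,0],degrees=True).as_matrix()
AX=down(YAW)[:,0]
E
python3 - <<'E'
from h import *
T=tilt(-45); G=np.array([.535,-.049,.035])+.010*AX; p=G+.019*T[:,2]; q=p-.1*T[:,2]
print(p,q,T[:,2]); rows(q,T,9)
E
```

```text
[ 0.53534713 -0.05241744  0.02156497] [0.52820137 0.01793125 0.09227565] [ 0.07145759 -0.7034869  -0.70710678]
[[[0.3,0.03,0.4],[0.0,-1.0,0.01]],[[0.33,0.03,0.37],[0.0,-1.0,0.01]],[[0.36,0.03,0.34],[0.0,-1.0,0.01]],[[0.39,0.03,0.31],[0.0,-1.0,0.01]],[[0.41,0.03,0.27],[0.0,-1.0,0.01]],[[0.44,0.03,0.24],[0.0,-1.0,0.01]],[[0.46,0.03,0.2],[0.0,-1.0,0.01]],[[0.47,0.03,0.16],[0.0,-1.0,0.01]]]
[[[0.48,0.02,0.11],[0.0,-1.0,0.01]]]
```

```bash
python3 -m pendant '[[[0.3,0.03,0.4],[0,-1,0.01]],[[0.33,0.03,0.37],[0,-1,0.01]],[[0.36,0.03,0.34],[0,-1,0.01]],[[0.39,0.03,0.31],[0,-1,0.01]],[[0.41,0.03,0.27],[0,-1,0.01]],[[0.44,0.03,0.24],[0,-1,0.01]],[[0.46,0.03,0.2],[0,-1,0.01]],[[0.47,0.03,0.16],[0,-1,0.01]]]'
python3 -m pendant '[[[0.48,0.02,0.11],[0,-1,0.01]],[[0,0,0],[0,0,0]]]'
python3 - <<'E'
from h import *
print(np.round(observe()['q'],1))
rows([ 0.5353,-0.0524,0.0216],tilt(-45),6)
E
```

```text
time_s: 14.05
position: [0.5302, 0.0064, 0.1073]
tool_rot: [[-0.074, 0.995, 0.068], [0.761, 0.101, -0.641], [-0.645, 0.004, -0.764]]
ft_force: [0.4, 0.2, -0.4]
grip_width: 0.0726
gripper_force: 0.0
time_s: 14.3
position: [0.5291, 0.0189, 0.0902]
tool_rot: [[-0.072, 0.995, 0.072], [0.704, 0.102, -0.703], [-0.707, -0.0, -0.707]]
ft_force: [-0.4, -0.3, -0.0]
grip_width: 0.0724
gripper_force: 0.0
[  9.   36.   90.7 -50.1  67.   29.5]
[[[-0.01,-0.0,0.41],[0.0,-0.0,0.0]],[[-0.01,-0.0,0.41],[0.0,-0.0,0.0]],[[-0.01,-0.0,0.41],[0.0,-0.0,0.0]],[[-0.01,-0.0,0.41],[0.0,-0.0,0.0]],[[-0.01,-0.0,0.41],[0.0,-0.0,0.0]],[[-0.01,-0.0,0.41],[0.0,-0.0,0.0]]]
```

```bash
python3 -m pendant '[[[-0.01,0,0.41],[0,0,0]],[[-0.01,0,0.41],[0,0,0]],[[-0.01,0,0.41],[0,0,0]],[[-0.01,0,0.41],[0,0,0]],[[-0.01,0,0.41],[0,0,0]],[[-0.01,0,0.41],[0,0,0]],[[0,0,0],[0,0,0]]]'
python3 -m pendant '[[[0,0,0],[0,0,0]],[[0,0,0],[0,0,0]],[[0,0,0],[0,0,0]],[[0,0,0],[0,0,0]]]' 0 40
python3 - <<'E'
from h import *
d=look('wrist',['jar_centre']);cv2.imwrite('pics/w3.png',d['img'])
s=observe();p=s['position'];T=np.array(s['tool_rot'])
# lift 60 straight, then turn 90 about the grasp point while lifting/moving -30 mm in x
p1=np.array(p)+[0,0,.06]; rows(p1,T,3)
E
```

```text
time_s: 15.18
position: [0.5367, -0.0542, 0.023]
tool_rot: [[-0.069, 0.995, 0.071], [0.704, 0.099, -0.703], [-0.707, 0.001, -0.707]]
ft_force: [-0.3, 0.4, 0.9]
grip_width: 0.0725
gripper_force: 0.0
time_s: 15.68
position: [0.5373, -0.053, 0.0244]
tool_rot: [[-0.068, 0.995, 0.074], [0.704, 0.1, -0.703], [-0.707, 0.004, -0.707]]
ft_force: [-1.6, 3.6, 5.4]
grip_width: 0.04
gripper_force: 41.1
[[[-0.35,0.0,-0.35],[0.0,0.0,0.0]],[[-0.35,0.0,-0.35],[0.0,0.0,0.0]],[[-0.35,0.0,-0.35],[0.0,0.0,0.0]]]
```

View pics/w3.png

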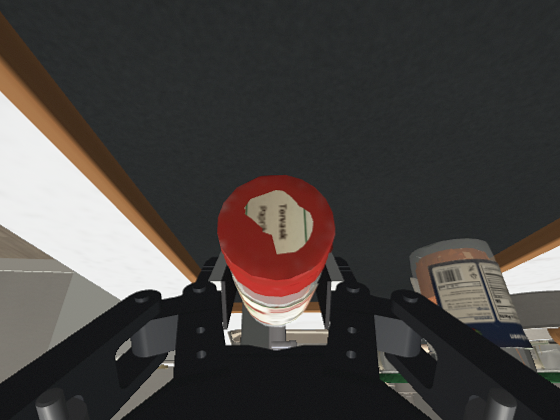

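The jar is held squarely between the pads (cap at (275,230)) and the grip reads 40 mm. I'll lift and turn it.

```bash
python3 -m pendant '[[[-0.36,0,-0.36],[0,0,0]],[[-0.36,0,-0.36],[0,0,0]],[[-0.36,0,-0.36],[0,0,0]],[[-0.36,0,-0.36],[0,0,0]],[[0,0,0],[0,0,0]]]' 0 50
python3 - <<'E'
from h import *
T0=np.array([[-0.068,0.995,0.074],[0.704,0.1,-0.703],[-0.707,0.004,-0.707]])
off=T0.T@(np.array([.536,-.049,.0295])-[.5373,-.053,.0244])
T=tilt(45); c=np.array([.505,-.050,.085]); p=c-T@off
print(off,p, observe()['gripper_force'],observe()['grip_width']); rows(p,T,18)
print(observe()['position'])
E
```

```text
time_s: 16.4
position: [0.5372, -0.0533, 0.1061]
tool_rot: [[-0.067, 0.995, 0.074], [0.704, 0.1, -0.703], [-0.707, 0.005, -0.707]]
ft_force: [0.1, -0.2, -0.8]
grip_width: 0.0395
gripper_force: 50.5
[-0.0007013 -0.0008731 -0.0065139] [ 0.50535305 -0.04483597  0.08088987] 50.461598606198095 0.039523728826792365
[[[0.04,-0.04,0.01],[0.0,1.0,-0.0]],[[0.03,-0.04,0.02],[0.0,1.0,-0.0]],[[0.03,-0.04,0.02],[0.0,1.0,-0.0]],[[0.03,-0.04,0.02],[0.0,1.0,-0.0]],[[0.03,-0.04,0.02],[0.0,1.0,-0.0]],[[0.03,-0.04,0.03],[0.0,1.0,-0.0]],[[0.02,-0.04,0.03],[0.0,1.0,-0.0]],[[0.02,-0.04,0.03],[0.0,1.0,-0.0]]]
[[[0.02,-0.04,0.03],[0.0,1.0,-0.0]],[[0.02,-0.04,0.03],[0.0,1.0,-0.0]],[[0.01,-0.04,0.04],[0.0,1.0,-0.0]],[[0.01,-0.04,0.04],[0.0,1.0,-0.0]],[[0.01,-0.04,0.04],[0.0,1.0,-0.0]],[[0.0,-0.04,0.04],[0.0,1.0,-0.0]],[[-0.0,-0.04,0.04],[0.0,1.0,-0.0]],[[-0.0,-0.04,0.04],[0.0,1.0,-0.0]]]
[[[-0.01,-0.04,0.04],[0.0,1.0,-0.0]],[[-0.01,-0.04,0.04],[0.0,1.0,-0.0]]]
[ 0.53715595 -0.05325364  0.10612145]
```

```bash
python3 -m pendant '[[[0.03,-0.04,0.02],[0,1,0]],[[0.03,-0.04,0.02],[0,1,0]],[[0.03,-0.04,0.02],[0,1,0]],[[0.03,-0.04,0.02],[0,1,0]],[[0.03,-0.04,0.02],[0,1,0]],[[0.03,-0.04,0.03],[0,1,0]],[[0.02,-0.04,0.03],[0,1,0]],[[0.02,-0.04,0.03],[0,1,0]]]'
python3 -m pendant '[[[0.02,-0.04,0.03],[0,1,0]],[[0.02,-0.04,0.03],[0,1,0]],[[0.01,-0.04,0.04],[0,1,0]],[[0.01,-0.04,0.04],[0,1,0]],[[0.01,-0.04,0.04],[0,1,0]],[[0,-0.04,0.04],[0,1,0]],[[0,-0.04,0.04],[0,1,0]],[[0,-0.04,0.04],[0,1,0]]]'
python3 -m pendant '[[[-0.01,-0.04,0.04],[0,1,0]],[[-0.01,-0.04,0.04],[0,1,0]],[[0,0,0],[0,0,0]],[[0,0,0],[0,0,0]]]'
python3 - <<'E'
from h import *
d=look('side',['jar_centre']);look('top',['jar_centre','bar_knob','keeper_knob'])
cv2.imwrite('pics/s2.png',cv2.resize(d['img'][120:300,180:420],(800,600),interpolation=cv2.INTER_CUBIC))
for r in regions_of('side','jar_centre')[:2]: print(r['conf'],r['mask'].sum())
d=look('wrist',['jar_centre']);cv2.imwrite('pics/w4.png',d['img'])
print(np.round(observe()['q'],1))
E
```

```text
time_s: 17.4
position: [0.5231, -0.0501, 0.0932]
tool_rot: [[-0.099, 0.995, 0.009], [0.992, 0.099, -0.083], [-0.084, 0.001, -0.996]]
ft_force: [-0.6, -0.1, -0.6]
grip_width: 0.0397
gripper_force: 50.4
time_s: 18.4
position: [0.5099, -0.046, 0.0819]
tool_rot: [[-0.081, 0.995, -0.056], [0.813, 0.099, 0.574], [0.576, 0.0, -0.817]]
ft_force: [0.5, 0.6, -1.0]
grip_width: 0.0395
gripper_force: 50.4
time_s: 18.9
position: [0.507, -0.0449, 0.0797]
tool_rot: [[-0.072, 0.995, -0.069], [0.704, 0.1, 0.703], [0.706, 0.002, -0.708]]
ft_force: [0.4, 0.6, -0.4]
grip_width: 0.0398
gripper_force: 50.5
side jar_centre 0.84 [ 0.5084 -0.0471  0.0799]
side jar_centre 0.39 [0.4054 0.0745 0.0985]
top jar_centre 0.74 [ 0.5119 -0.0496  0.0835]
top jar_centre 0.66 [ 0.4678 -0.3668  0.0248]
0.53 268
wrist jar_centre 0.47 [0.6303 0.0727 0.007 ]
[-35.2  38.5  87.2  32.4  87.8 -52.2]
```

View pics/s2.png

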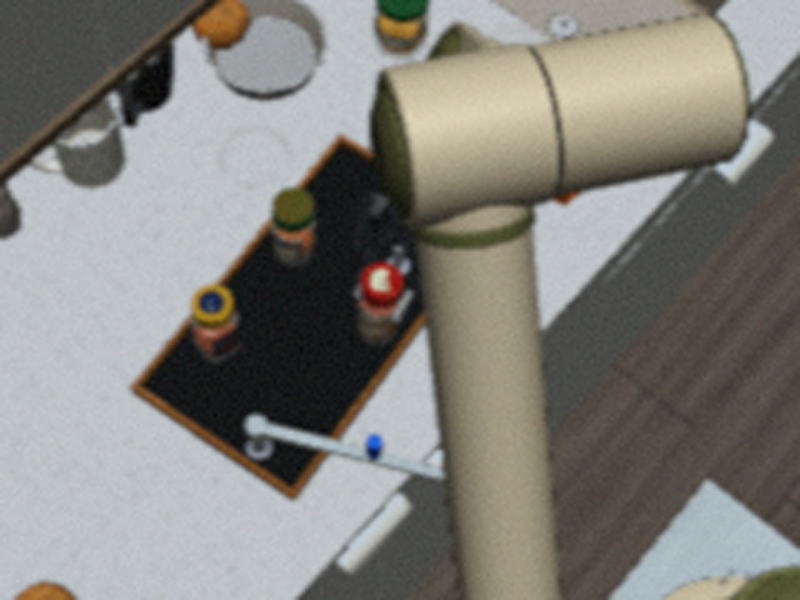

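View pics/w4.png

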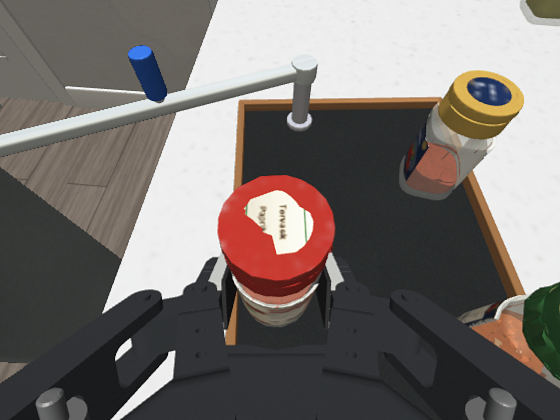

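The jar is upright in the pads (cap at (382,285) in the side view), above the front of the tray. The green and yellow jars still stand. Next I'll lower it to contact.

```bash
python3 -m pendant '[[[-0.1,-0.12,0.1],[0,0,0]],[[-0.1,0,0.1],[0,0,0]],[[-0.1,0,0.1],[0,0,0]],[[0,0,0],[0,0,0]]]'
python3 -m pendant '[[[-0.03,0,0.03],[0,0,0]],[[-0.03,0,0.03],[0,0,0]],[[0,0,0],[0,0,0]]]'
```

```text
time_s: 19.85
position: [0.5023, -0.0454, 0.0626]
tool_rot: [[-0.072, 0.995, -0.069], [0.703, 0.1, 0.704], [0.708, 0.002, -0.707]]
ft_force: [1.2, -0.6, -0.7]
grip_width: 0.0397
gripper_force: 50.5
time_s: 20.23
position: [0.5025, -0.0455, 0.0598]
tool_rot: [[-0.073, 0.995, -0.068], [0.703, 0.1, 0.704], [0.707, 0.003, -0.707]]
ft_force: [-0.4, 0.6, 0.5]
grip_width: 0.0396
gripper_force: 50.6
```

```bash
python3 -m pendant '[[[-0.03,0,0.03],[0,0,0]],[[0,0,0],[0,0,0]]]'
python3 -m pendant '[[[-0.03,0,0.03],[0,0,0]],[[0,0,0],[0,0,0]]]'
```

```text
time_s: 20.48
position: [0.5025, -0.0453, 0.0597]
tool_rot: [[-0.074, 0.995, -0.068], [0.702, 0.1, 0.705], [0.708, 0.004, -0.706]]
ft_force: [-2.1, -1.0, 15.3]
grip_width: 0.0395
gripper_force: 51.8
time_s: 20.72
position: [0.5026, -0.0451, 0.0596]
tool_rot: [[-0.074, 0.995, -0.067], [0.701, 0.1, 0.707], [0.71, 0.005, -0.704]]
ft_force: [-4.0, -2.8, 31.1]
grip_width: 0.0398
gripper_force: 53.0
```

```bash
python3 -m pendant '[[[0.035,0,-0.035],[0,0,0]],[[0,0,0],[0,0,0]]]'
python3 -m pendant '[[[0,0,0],[0,0,0]],[[0,0,0],[0,0,0]],[[0,0,0],[0,0,0]]]' 0.6 20
python3 -m pendant '[[[0,0,0],[0,0,0]],[[0,0,0],[0,0,0]]]' 0.8
python3 - <<'E'
from h import *
look('side',['jar_centre']);look('top',['jar_centre'])
E
```

```text
time_s: 20.98
position: [0.5025, -0.0453, 0.0597]
tool_rot: [[-0.073, 0.995, -0.068], [0.702, 0.1, 0.705], [0.708, 0.004, -0.706]]
ft_force: [-1.7, 0.1, 13.5]
grip_width: 0.0396
gripper_force: 51.5
time_s: 21.35
position: [0.5024, -0.0455, 0.0581]
tool_rot: [[-0.072, 0.995, -0.069], [0.703, 0.1, 0.704], [0.707, 0.003, -0.707]]
ft_force: [-0.3, -0.3, -0.3]
grip_width: 0.0514
gripper_force: 0.0
time_s: 21.6
position: [0.5024, -0.0455, 0.0582]
tool_rot: [[-0.073, 0.995, -0.069], [0.703, 0.1, 0.704], [0.707, 0.003, -0.707]]
ft_force: [0.5, -0.0, -0.1]
grip_width: 0.0684
gripper_force: 0.0
side jar_centre 0.55 [ 0.507  -0.0481  0.0599]
side jar_centre 0.4 [ 0.4674 -0.3745  0.0205]
top jar_centre 0.77 [ 0.4675 -0.369   0.0264]
```

Retreating back along the tool, away from the jar.

```bash
python3 -m pendant '[[[0,0,-0.3],[0,0,0]],[[0,0,-0.4],[0,0,0]],[[0,0,-0.6],[0,0,0]],[[0,0,-0.8],[0,0,0]],[[0,0,-0.8],[0,0,0]],[[0,0,-0.8],[0,0,0]],[[0,0,0],[0,0,0]]]'
python3 - <<'E'
from h import *
N=['jar_centre','bar_knob','keeper_knob','jar_green','jar_yellow','onion']
look('side',N);look('top',N);d=look('wrist',N);cv2.imwrite('pics/w5.png',d['img'])
E
```

```text
time_s: 22.68
position: [0.513, -0.1518, 0.1644]
tool_rot: [[-0.073, 0.995, -0.065], [0.706, 0.098, 0.702], [0.705, 0.006, -0.71]]
ft_force: [-0.0, 0.9, -0.4]
grip_width: 0.0678
gripper_force: 0.0
side jar_centre 0.54 [ 0.5051 -0.0487  0.0596]
side jar_centre 0.35 [ 0.6448 -0.0702  0.0107]
side bar_knob 0.86 [0.4049 0.0748 0.0976]
side keeper_knob 0.56 [ 0.5385 -0.1849  0.0965]
side jar_green 0.66 [ 0.6498 -0.0665  0.0081]
side jar_yellow 0.72 [0.6282 0.0707 0.0037]
side onion 0.65 [ 0.539   0.4011 -0.0042]
top jar_centre 0.57 [ 0.5022 -0.0505  0.0651]
top bar_knob 0.81 [0.4058 0.0756 0.0997]
top keeper_knob 0.57 [ 0.5338 -0.1865  0.0993]
top jar_green 0.78 [ 0.6457 -0.0681  0.0097]
top jar_yellow 0.65 [0.6278 0.0711 0.0048]
top jar_yellow 0.2 [ 0.5337 -0.1835  0.0969]
top onion 0.61 [0.5416 0.4053 0.0025]
wrist jar_centre 0.78 [ 0.4948 -0.0461  0.0631]
wrist bar_knob 0.66 [0.4057 0.0771 0.0975]
wrist bar_knob 0.63 [ 0.6451 -0.0669  0.0064]
wrist bar_knob 0.5 [0.5169 0.1309 0.0707]
wrist keeper_knob 0.68 [ 0.532  -0.1864  0.0978]
wrist jar_green 0.89 [ 0.6485 -0.0668  0.0065]
wrist jar_green 0.3 [0.6337 0.0735 0.0066]
wrist jar_yellow 0.75 [0.6284 0.0753 0.0097]
wrist onion 0.61 [0.5404 0.3989 0.0011]
```

View pics/w5.png

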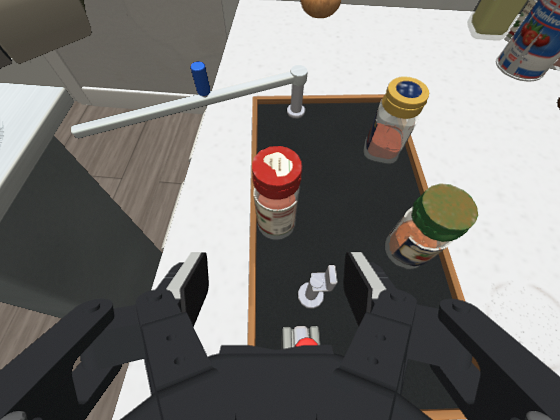

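The jar stands upright with its cap at (277,172), and the neighbouring jars and bar look right. I'll measure the keeper's travel from the two earlier wrist pictures (closed and moved) to check it is fully back.

Run:
```python
from h import *
d=get_image('wrist');s=observe();T=np.array(s['tool_rot']);K=d['camera_matrix']
e=T.T@(np.array(d['eye'])-s['position']);Rc=T.T@np.array(d['rotation'])
def f(n,p,T,box):
    m=cv2.imread(n).astype(int);x0,x1,y0,y1=box
    r=(m[...,2]>150)&(m[...,1]<60)&(m[...,0]<70);M=np.zeros_like(r);M[y0:y1,x0:x1]=r[y0:y1,x0:x1]
    # top disc = bright blob; report whole-blob bottom edge as well
    v,u=np.nonzero(M);print(n,M.sum(),u.min(),u.max(),v.min(),v.max())
    eye=p+T@e
    for vv,z in ((v.max(),.111),(v.min(),.073)):
        c=T@Rc@np.array([(np.median(u)-K[0,2])/K[0,0],(vv-K[1,2])/K[1,1],1]);P=eye+c*(z-eye[2])/c[2];print(z,np.round(P,4), P@TY)
f('pics/w1.png',np.array([.5153,-.1284,.2011]),down(96.3),(270,315,200,260))
f('pics/w2.png',np.array([.5306,-.0901,.2350]),down(96.1),(255,295,255,320))
```

```text
pics/w1.png 29 283 300 226 242
0.111 [ 0.5343 -0.1521  0.111 ] -0.20800259533386845
0.073 [ 0.5365 -0.1508  0.073 ] -0.20696086308541378
pics/w2.png 29 264 278 288 299
0.111 [ 0.5387 -0.1915  0.111 ] -0.24768841019997745
0.073 [ 0.5394 -0.2015  0.073 ] -0.25764582170025346
```

All estimates give about 40 mm rather than 45 mm. I'll push the knob with closed fingertips from its left side to make sure it is fully back.

Run:
```python
from h import *
rows([.533,-.143,.17],down(96),9)
```

```text
[[[0.02,0.06,-0.0],[0.01,-1.0,-0.0]],[[0.02,0.06,-0.01],[0.01,-1.0,-0.0]],[[0.02,0.06,-0.01],[0.01,-1.0,-0.0]],[[0.02,0.06,-0.01],[0.01,-1.0,-0.0]],[[0.02,0.06,-0.01],[0.01,-1.0,-0.0]],[[0.02,0.06,-0.01],[0.01,-1.0,-0.0]],[[0.02,0.06,-0.02],[0.01,-1.0,-0.0]],[[0.02,0.06,-0.02],[0.01,-1.0,-0.0]]]
[[[0.01,0.06,-0.02],[0.01,-1.0,-0.0]]]
```

```bash
python3 -m pendant '[[[0.02,0.06,0],[0.01,-1,0]],[[0.02,0.06,-0.01],[0.01,-1,0]],[[0.02,0.06,-0.01],[0.01,-1,0]],[[0.02,0.06,-0.01],[0.01,-1,0]],[[0.02,0.06,-0.01],[0.01,-1,0]],[[0.02,0.06,-0.01],[0.01,-1,0]],[[0.02,0.06,-0.02],[0.01,-1,0]],[[0.02,0.06,-0.02],[0.01,-1,0]]]' 0
python3 -m pendant '[[[0.01,0.06,-0.02],[0.01,-1,0]],[[0,0,0],[0,0,0]],[[0,0,0.6],[0,0,0]],[[0,0,0.65],[0,0,0]],[[0,0,0.65],[0,0,0]],[[0,0,0],[0,0,0]]]'
python3 -m pendant '[[[-0.2,0,0],[0,0,0]],[[-0.2,0,0],[0,0,0]],[[0,0,0],[0,0,0]]]'
python3 -m pendant '[[[-0.1,0,0],[0,0,0]],[[-0.05,0,0],[0,0,0]],[[0,0,0],[0,0,0]]]'
```

```text
time_s: 24.78
position: [0.5313, -0.1435, 0.1693]
tool_rot: [[-0.102, 0.995, -0.011], [0.991, 0.103, 0.084], [0.084, -0.003, -0.996]]
ft_force: [1.2, 0.1, -0.1]
grip_width: 0.0003
gripper_force: 0.0
time_s: 25.52
position: [0.5324, -0.1431, 0.0924]
tool_rot: [[-0.102, 0.995, -0.008], [0.995, 0.102, 0.003], [0.003, -0.007, -1.0]]
ft_force: [0.5, -0.2, -0.0]
grip_width: 0.0001
gripper_force: 0.0
time_s: 25.9
position: [0.5352, -0.1598, 0.0945]
tool_rot: [[-0.102, 0.995, -0.003], [0.995, 0.102, -0.001], [-0.001, -0.003, -1.0]]
ft_force: [-0.1, 0.1, 0.7]
grip_width: 0.0003
gripper_force: 0.0
time_s: 26.28
position: [0.5355, -0.1649, 0.0939]
tool_rot: [[-0.103, 0.995, -0.004], [0.995, 0.103, -0.0], [0.0, -0.004, -1.0]]
ft_force: [0.7, 0.0, -0.5]
grip_width: -0.0001
gripper_force: 0.0
```

```bash
python3 -m pendant '[[[-0.06,0,0],[0,0,0]],[[-0.06,0,0],[0,0,0]],[[0,0,0],[0,0,0]]]'
python3 -m pendant '[[[-0.06,0,0],[0,0,0]],[[0,0,0],[0,0,0]]]'
python3 -m pendant '[[[-0.06,0,0],[0,0,0]],[[0,0,0],[0,0,0]]]'
```

```text
time_s: 26.65
position: [0.5357, -0.1673, 0.0939]
tool_rot: [[-0.103, 0.995, -0.005], [0.995, 0.103, 0.004], [0.005, -0.005, -1.0]]
ft_force: [-1.0, 11.9, 4.0]
grip_width: -0.0002
gripper_force: 5.7
time_s: 26.9
position: [0.5357, -0.1677, 0.0939]
tool_rot: [[-0.103, 0.995, -0.006], [0.995, 0.103, 0.008], [0.008, -0.005, -1.0]]
ft_force: [-0.3, 21.2, 7.7]
grip_width: 0.0
gripper_force: 10.4
time_s: 27.15
position: [0.5356, -0.1681, 0.0939]
tool_rot: [[-0.104, 0.995, -0.007], [0.995, 0.104, 0.011], [0.012, -0.006, -1.0]]
ft_force: [0.4, 30.6, 11.4]
grip_width: 0.0
gripper_force: 15.2
```

The knob is against its hard stop (30 N against 1.5 N of friction), so the keeper is fully back. I'll back off, rise and hand in.

```bash
python3 -m pendant '[[[0.3,0,0],[0,0,0]],[[0,0,-0.8],[0,0,0]],[[0,0,-0.8],[0,0,0]],[[0,0,-0.8],[0,0,0]],[[0,0,0],[0,0,0]],[[0,0,0],[0,0,0]]]'
python3 - <<'E'
from h import *
look('side',['jar_centre','bar_knob','keeper_knob']);look('top',['jar_centre','jar_green'])
print(close_job())
E
```

```text
time_s: 27.9
position: [0.5353, -0.1623, 0.1891]
tool_rot: [[-0.103, 0.995, -0.005], [0.995, 0.103, 0.0], [0.001, -0.005, -1.0]]
ft_force: [-0.0, 0.0, 0.1]
grip_width: 0.0001
gripper_force: 0.0
side jar_centre 0.68 [ 0.5068 -0.0487  0.0578]
side bar_knob 0.86 [0.4078 0.0748 0.0988]
side bar_knob 0.59 [ 0.5402  0.3991 -0.0015]
side bar_knob 0.23 [0.5143 0.1319 0.0691]
top jar_centre 0.91 [ 0.4657 -0.3681  0.0251]
top jar_centre 0.48 [ 0.5085 -0.0477  0.0637]
top jar_green 0.82 [ 0.644  -0.069   0.0088]
the job is handed in; nothing more can be done
None
```

The job is handed in at about 28 s: the keeper is back against its stop, the bar is open about 69°, and the jar stands upright and released in the front of the tray, with the two standing jars and the onion where they were.

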